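# Tip the mandrel carton over and seat it in the box rack

### The arm

A 7-joint arm with a two-finger parallel gripper is mounted at the origin on the work surface. World frame = base frame: x ahead of the robot, y to its left, z up, the work surface at z = 0. Lengths are in m, angles in rad, forces in N, time in s.
With the tool pointing down it reaches from about 0.4 to 0.9 m from the base axis. Payload 5.5 kg.
Tool frame: the origin (TCP) lies midway between the tips of the shut fingers; the grasp point (between the pads) lies grip_depth behind it (grip_depth is the distance from the TCP to the grasp point, in m); z points along the fingers, y is the direction in which the jaws open and shut (so a half turn about z gives the same grasp; the last joint's range is limited). The gripper opens to 85 mm and grips with 20 to 120 N. Pads are 22 mm wide; open, the fingers measure 114 mm over their backs; the gripper's body (76 mm by 85 mm) begins 54 mm behind the grasp point. The pads swing forward as they close: fully open they stand 13 mm farther back than shut.
Start: joints at [-0.876, 0.501, -0.427, 1.55, 0.221, 1.138, -0.21], TCP at [0.272, 0.59, 0.231] pointing down, gripper open.
Joint ranges: [-2.88, 2.88], [-0.31, 2.03], [-1.54, 1.56], [0.2, 2.42], [-1.41, 4.55], [0.19, 2.02], [-2.57, 2.57]. Speed limits (rad/s): [2.57, 2.57, 3.14, 3.14, 3.14, 3.14, 3.14].

### API

Orientations are given as a unit quaternion [x, y, z, w].
In Python, from cell import state, snapshot, sign_off, grip_depth gives the robot as it stands.
- The arm moves only by the shell command python3 -m creep 'ROWS' [FORCE]. ROWS is JSON, a list of rows, each a list of 7 numbers: the shift along the tool's x, y, z in mm, then the turn, a rotation vector about the tool's x, y, z in rad, then the finger opening in mm, from 0 to 85.4. In form: [[dx, dy, dz, rx, ry, rz, claw], ...]. A call has 1 to 20 rows; each row is the pose to reach, as a shift and turn from the pose commanded when the call began, along the tool's axes at that moment; what a row does not reach only later rows make up. A row lasts 1/10 s, in which the tool goes at most 50 mm and 8.59 degrees, less where a joint would pass 70% of its speed; a pose out of reach is approached as far as the arm can. A call with a gripper value outside its range is refused whole. The fingers move at their own pace and stop on an object; FORCE is the grip in N (left out, the last holds). Time passes only in rows, so rows that repeat a pose let the fingers close. It gives the time, the measured TCP pose, the force and the opening at its end, in the units of the state.
- state(): the state, without advancing time (a new reading comes with each control period).
- snapshot(name): name is "side" or "top" or "wrist"; returns a dict with "img" (420x560x3 uint8, red, green, blue), "K" (3x3 intrinsics, pixels), "R" (3x3) and "t" (3): a world point X has camera coordinates R X + t. Camera axes: x right, y down, z forward; pixel columns grow to the right and rows downward; lengths in m; the calibration is good to about 2 mm. A picture is of the moment at which its call begins. There is no depth.
- sign_off(): hands the job in, once; it reports no verdict.
The state is a dict: "clock": time; "qpos": joint angles; "qvel": joint speeds; "joint_efforts": joint torques, N m; "position": TCP position; "eef_rot": TCP orientation; "ft_force": force on the tool from outside, world axes, zero at the start; "ft_torque": the same for the moment, N m; "opening": opening from 0.0 (shut) to 1.0 (fully open).
Only numpy, scipy, OpenCV 4.12 (cv2) and the standard library are available. Lean on these libraries where they do the work, as an engineer would, in place of code of your own. Each camera call takes 0.05 s, during which the arm holds its last target.

### The job

The tall cardboard carton of bead-making mandrels is standing on end on the bench. Put it away: tip it over towards the box rack by pushing high up on it, so that it lies flat on one of its broad sides, then slide it along the bench into the rack's empty lane until you feel it come up against the stop plate, and press it firmly there for a second so that it is fully home. Feel your way and never press hard: the carton is thin and crushes under a hard push. Leave the carton already in the rack, the burner and the jar where they are.

Things in the scene. Friction and masses are not known exactly. Their poses are not given: they have to be found in the camera images.
- carton: The closed cardboard box to put away, 240 mm tall, 100 wide, 76 thick, 0.4 to 0.75 kg evenly filled, standing on end on the bench 350 to 400 mm before the empty lane; too thick for most grippers. Origin: centre of the end it stands on; z up its length, x through its thickness (at first towards the rack within 0.2 rad), y across. The hand, or the rack, dents it above 22 N.
- carton_mid (a point): The carton's middle, 120 mm from either end (38 mm above the bench when lying on a broad side). Friction on the bench is 0.45 to 0.75: pushed below about 80 mm the standing carton only slides; pushed at 180 mm or higher it leans and, past 18 degrees, falls over by itself, settling within a few cm of where it tips. Lying, it slides under 2 to 6 N.
- rack: Box rack screwed to the bench: two open-topped parallel lanes of sheet steel without floor. Origin: on the bench, middle of the empty lane's mouth; x into the lane, y across, z up. Lane 108 mm wide, walls 60 mm high from x = 0 to 190 mm, with lips flared outward in front of the mouth to x = -24 mm (opening about 125 mm there). The other lane, centred at y = +150 mm, is taken.
- lane_deep (a point): On the bench in the empty lane's centre line, 120 mm inside the mouth. Beyond it a rigid upright stop plate 54 mm high crosses the lane, clamped in slots: its face is 124 to 176 mm inside the mouth, not measured, to be felt. A carton fully home sticks out 64 to 116 mm, its middle 4 to 56 mm inside; it is seated by bearing on the plate with 5 N or more for half a second.
- stored_carton: An identical carton already lying in the other lane, sticking out of it by about 90 mm. Leave alone. Origin: centre of its underside as it lies (76 mm high, 100 wide); x along its 240 mm length.
- burner: Bench burner, loose on the bench: black base plate 130 x 110 mm, steel bracket, finned red barrel, about 160 mm high, 1.8 kg. Leave alone. Origin: centre of the plate's underside; x along its 130 mm side, the way the barrel points.
- frit_jar: Small closed green glass jar with a metal lid, 60 mm across, 75 mm high, standing beside the rack. Leave alone. Origin: centre of its underside.
Not all that is in view belongs to the job. Leave any blue look-alike of the carton alone.

How it is judged:
On the way, in this order (a step that is already met when the one before it is completed fails the run):
1. the carton has been tipped over and lies flat on a broad side (angle between the x axis of carton and the z axis of rack, either way round below 0.08 rad and height (world z) of carton_mid below 0.045 m), for 0.2 s.
2. lying straight in the empty lane, the carton is pressed on the stop plate with at least 4 N for 0.3 s (all of step 1 and angle between the z axis of carton and the x axis of rack, either way round below 0.05 rad and y of carton_mid in the frame of rack between -0.007 and 0.007 m and x of carton_mid in the frame of rack above 0.0015 m and contact force between carton and rack above 4 N), for 0.3 s.
At the end, for the whole second after the job is handed in: The carton lies at rest flat on a broad side on the bench (within 0.08 rad), in the empty lane (within 7 mm of its centre line and 0.05 rad of its direction), with its middle at least 1.5 mm inside the mouth (after step 2: where it was pressed home against the stop plate) (all of step 1 and angle between the z axis of carton and the x axis of rack, either way round below 0.05 rad and y of carton_mid in the frame of rack between -0.007 and 0.007 m and x of carton_mid in the frame of rack above 0.0015 m and linear speed of carton below 0.01 m/s); the robot touches nothing.
It fails at once if the hand or arm presses the carton with more than 22 N (contact force between carton and the fingers above 22 N or contact force between carton and the arm above 22 N).
It fails at once if the carton is pressed against the rack with more than 22 N (contact force between carton and rack above 22 N).
It fails at once if the carton already in the rack is shifted by more than 10 mm (distance of stored_carton from where it was at the start of the episode above 0.01 m).
It fails at once if the burner is shifted by more than 10 mm (distance of burner from where it was at the start of the episode above 0.01 m).
It fails at once if the jar is shifted by more than 10 mm (distance of frit_jar from where it was at the start of the episode above 0.01 m).
It also fails if it takes over 72 s, if anything falls off the work surface, if the arm or the gripper's body presses on something with over 40 N, if the wrist force passes 120 N, or if a joint passes its speed limit or range.

## Working session

There is one attempt and no reset: what is moved stays moved. The work goes in short steps, Python scripts to look and compute and a shell command to move; the robot and the scene stay as the last step left them, time stands still between calls to the robot, and variables do not carry over. Pictures are saved under pics/ and viewed, and the job is handed in when it is done.

```bash
mkdir -p pics; ls; cat > h.py <<'E'
import numpy as np,cv2
from cell import state,snapshot,grip_depth
def ray(s,u,v,z):
    K,R,t=s["K"],s["R"],s["t"]
    K=np.array(K);R=np.array(R);t=np.array(t)
    c=-R.T@t; d=R.T@np.linalg.inv(K)@np.array([u,v,1.])
    return c+d*(z-c[2])/d[2]
def save(s,n): cv2.imwrite("pics/"+n+".png",np.array(s["img"])[:,:,::-1])
def proj(s,X):
    p=np.array(s["K"])@(np.array(s["R"])@np.array(X)+np.array(s["t"])); return p[:2]/p[2]
E
python3 - <<'E'
from h import *
import pickle
st=state(); print(st, grip_depth)
d={}
for n in("top","side","wrist"):
    s=snapshot(n); save(s,n+"0"); d[n]=s
    print(n,-np.array(s["R"]).T@np.array(s["t"]))
pickle.dump(d,open("s0.pkl","wb"))
E
```

```text
pics
{'clock': 0.0, 'qpos': array([-0.87579621,  0.50182914, -0.42681089,  1.55148977,  0.22074862,
        1.13827988, -0.21031963]), 'qvel': array([ 0.00088723, -0.00089142, -0.00028131, -0.00010126, -0.00031419,
       -0.0009391 ,  0.00070009]), 'joint_efforts': array([-6.04482216e-05, -5.69517839e+01, -5.81634879e+00, -2.80934018e+01,
        1.06120823e-02,  1.19051899e-02, -2.91899070e-06]), 'position': array([0.27174433, 0.5896878 , 0.23025626]), 'eef_rot': array([ 2.14207615e-01,  9.76787663e-01, -9.42627040e-04, -2.65899233e-04]), 'ft_force': array([ 0.29823558, -0.20311573,  0.7266877 ]), 'ft_torque': array([-0.04273047, -0.03587671, -0.03922644]), 'opening': 1.0016516810273708} 0.0187
top [0.47694086 0.03282861 1.21362666]
side [ 0.38937032 -0.64875984  0.97570727]
wrist [0.20969735 0.61925875 0.37239055]
```

View pics/top0.png

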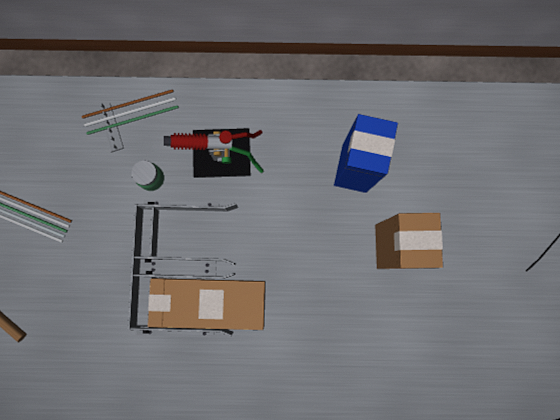

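View pics/side0.png

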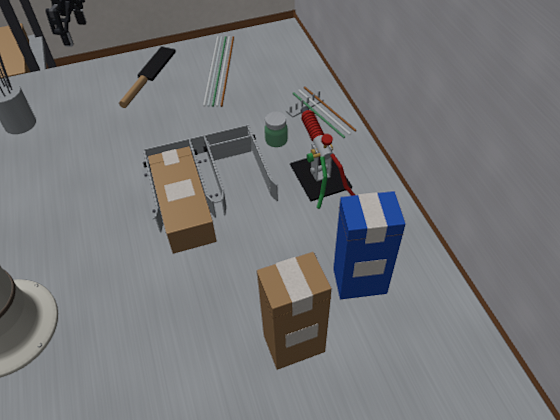

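View pics/wrist0.png

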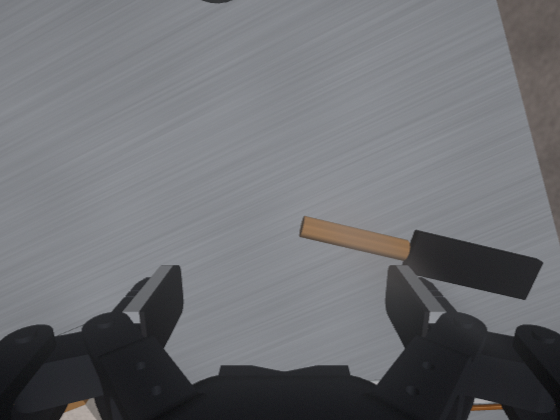

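```bash
python3 - <<'E'
import pickle
from h import *
d=pickle.load(open("s0.pkl","rb"))
s=d["top"]; im=s["img"][:,:,::-1]
cv2.imwrite("pics/t1.png",cv2.resize(im[190:345,120:280],None,fx=5,fy=3.8*1.0,interpolation=cv2.INTER_CUBIC))
cv2.imwrite("pics/t2.png",cv2.resize(im[190:290,360:460],None,fx=6,fy=6,interpolation=cv2.INTER_CUBIC))
for u,v in((0,0),(560,0),(0,420),(238,240)): print(ray(s,u,v,0))
E
```

```text
[1.10820489 0.69853595 0.        ]
[ 1.12886814 -0.63228258  0.        ]
[0.14925667 0.62784922 0.        ]
[0.54676887 0.12092976 0.        ]
```

View pics/t1.png

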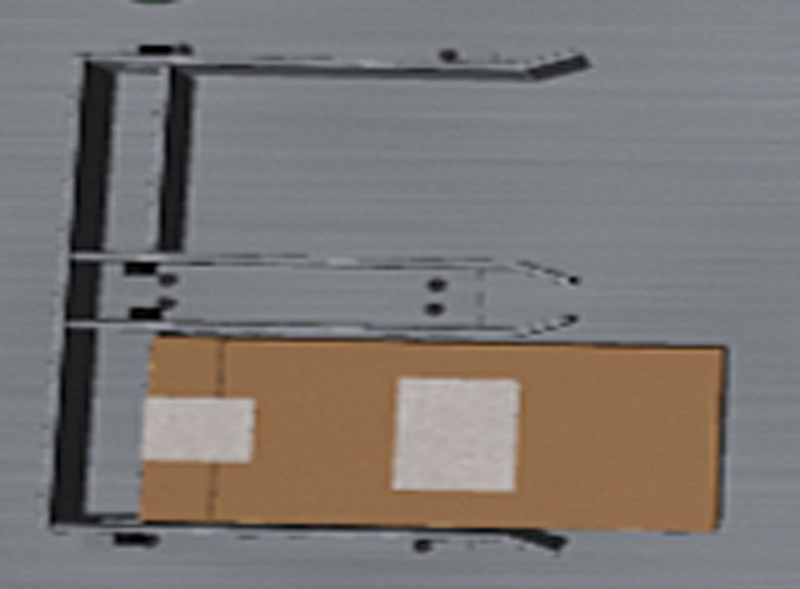

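View pics/t2.png

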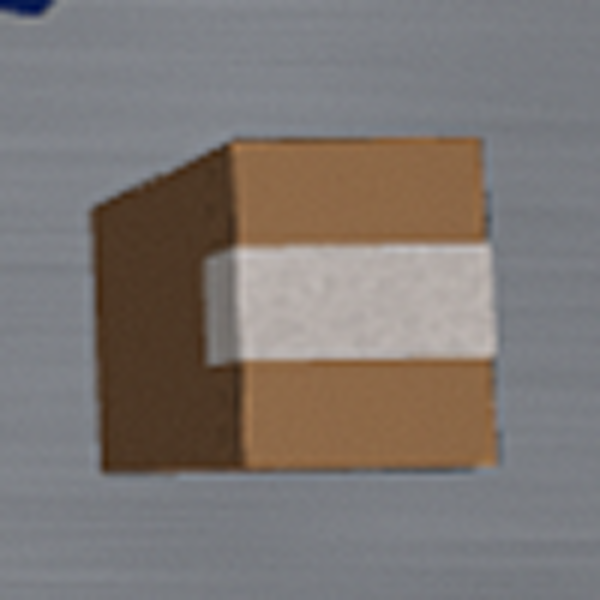

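```bash
python3 - <<'E'
import pickle
from h import *
d=pickle.load(open("s0.pkl","rb"))
s=d["top"]
f=lambda x,y:(120+x/5,190+y/3.8)
g=lambda x,y:(360+x/6,190+y/6)
for n,p,z in [("upTop back",(190,60),.06),("upTop mouth",(525,68),.06),("upBot back",(190,74),0),("upBot mouth",(528,79),0),("upLipTop",(585,56),.06),("loTop back",(190,258),.06),("loTop mouth",(510,264),.06),("loLip",(577,281),.06),
 ("plate top",(172,160),.054),("st TL",(152,338),.076),("st TR",(726,347),.076),("st BR",(718,530),.076),("st BL",(140,520),.076),("s-rail end",(60,523),.06),("railtop",(80,60),.06)]:
    print(n,ray(s,*f(*p),z).round(4))
P=[ray(s,*g(*p),.24) for p in((234,141),(484,140),(497,467),(245,468))]
for p in P: print("c top",p.round(4))
c=np.mean(P,0);print(c,[np.linalg.norm(P[i]-P[i-1]) for i in range(4)])
for p in((94,210),(103,470)):print("bot",ray(s,*g(*p),0).round(4))
for p in((399,213.5),):pass
for n,u,v,z in[("blue",335,187,0),("blue",368,191,0),("blueT",360,115,.24),("blueT",397,122,.24),("blueT",390,170,.24),("blueT",347,160,.24),("burn",193,129,0),("burn",250,177,0),("jar",145,170,.075)]:print(n,ray(s,u,v,z).round(3))
E
```

```text
upTop back [0.6147 0.2908 0.06  ]
upTop mouth [0.6122 0.1462 0.06  ]
upBot back [0.6134 0.3039 0.    ]
upBot mouth [0.6126 0.1505 0.    ]
upLipTop [0.6194 0.1205 0.06  ]
loTop back [0.5027 0.2863 0.06  ]
loTop mouth [0.5013 0.1498 0.06  ]
loLip [0.4922 0.121  0.06  ]
plate top [0.5581 0.2976 0.054 ]
st TL [0.4582 0.297  0.076 ]
st TR [0.4567 0.0565 0.076 ]
st BR [0.3577 0.0581 0.076 ]
st BL [0.3597 0.2979 0.076 ]
s-rail end [0.356  0.3351 0.06  ]
railtop [0.614  0.3382 0.06  ]
c top [ 0.5854 -0.1883  0.24  ]
c top [ 0.5868 -0.2642  0.24  ]
c top [ 0.4881 -0.2661  0.24  ]
c top [ 0.4868 -0.1905  0.24  ]
[ 0.53676543 -0.22727643  0.24      ] [np.float64(0.09860920059075969), np.float64(0.07590647961267415), np.float64(0.09863489197693728), np.float64(0.07562521552796372)]
bot [ 0.5852 -0.1897  0.    ]
bot [ 0.4877 -0.1924  0.    ]
blue [ 0.671 -0.098  0.   ]
blue [ 0.663 -0.173  0.   ]
blueT [ 0.769 -0.118  0.24 ]
blueT [ 0.756 -0.187  0.24 ]
blueT [ 0.666 -0.173  0.24 ]
blueT [ 0.683 -0.094  0.24 ]
burn [0.801 0.231 0.   ]
burn [0.691 0.097 0.   ]
jar [0.69  0.318 0.075]
```

```bash
python3 - <<'E'
import pickle
from h import *
d=pickle.load(open("s0.pkl","rb"))
im=d["side"]["img"][:,:,::-1]
cv2.imwrite("pics/s1.png",cv2.resize(im[110:260,130:300],None,fx=4.7,fy=4,interpolation=cv2.INTER_CUBIC))
cv2.imwrite("pics/s2.png",cv2.resize(im[240:380,240:350],None,fx=4.2,fy=4.2,interpolation=cv2.INTER_CUBIC))
E
```

```text
(no output)
```

View pics/s1.png

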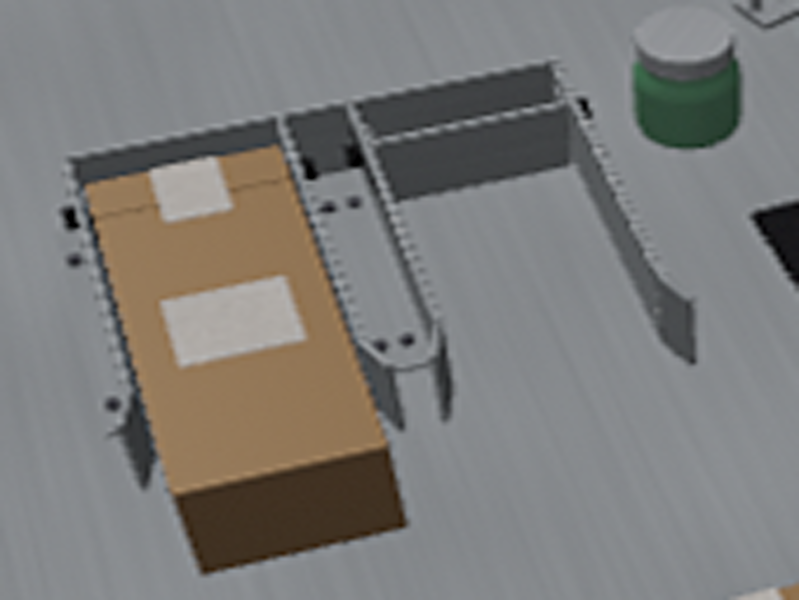

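View pics/s2.png

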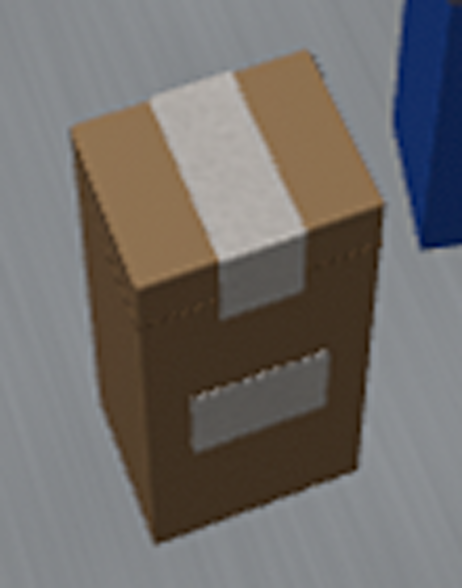

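```bash
cat >> h.py <<'E'
from scipy.spatial.transform import Rotation as Ro
def to(p,h=0.008):
    "tool shift mm & rotvec from measured pose; tool x along (h,1,0)"
    st=state(); R0=Ro.from_quat(st["eef_rot"])
    x=np.array([h,1,0.])/np.hypot(h,1); z=np.array([0,0,-1.]); y=np.cross(z,x)
    Rt=Ro.from_matrix(np.column_stack([x,y,z]))
    return (R0.inv().apply(np.array(p)-st["position"])*1000).round(1),(R0.inv()*Rt).as_rotvec().round(4)
def show():
    s=state(); print(round(s["clock"],2),s["position"].round(4),s["ft_force"].round(2),s["opening"].round(3),s["qpos"].round(2), Ro.from_quat(s["eef_rot"]).as_matrix()[:,0].round(4),Ro.from_quat(s["eef_rot"]).as_matrix()[:,2].round(4))
E
python3 - <<'E'
from h import *
for p in((.35,.45,.36),(.45,.2,.36),(.5,-.05,.36),(.537,-.34,.36)):print(to(p))
E
```

```text
(array([-129.5,  -94.5, -129.4]), array([-1.400e-03,  8.000e-04,  1.147e+00]))
(array([-325. , -279.7, -129.1]), array([-1.400e-03,  8.000e-04,  1.147e+00]))
(array([-475. , -485.8, -128.8]), array([-1.400e-03,  8.000e-04,  1.147e+00]))
(array([-630. , -733.7, -128.5]), array([-1.400e-03,  8.000e-04,  1.147e+00]))
```

```bash
python3 -m creep '[[-25,-20,-40,0,0,0,50],[-55,-40,-80,0,0,0.1,50],[-90,-65,-110,0,0,0.2,50],[-130,-95,-129,0,0,0.3,50],[-165,-130,-129,0,0,0.4,50],[-200,-160,-129,0,0,0.5,50],[-230,-190,-129,0,0,0.6,50],[-260,-220,-129,0,0,0.7,50],[-295,-250,-129,0,0,0.8,50],[-325,-280,-129,0,0,0.9,50],[-350,-315,-129,0,0,1.0,50],[-375,-350,-129,0,0,1.1,50],[-400,-385,-129,0,0,1.147,50],[-425,-415,-129,0,0,1.147,50],[-450,-450,-129,0,0,1.147,50],[-475,-486,-129,0,0,1.147,50],[-475,-486,-129,0,0,1.147,50]]'; python3 - <<'E'
from h import *
show()
for p in((.537,-.34,.36),):print(to(p))
E
```

```text
clock: 1.85
position: [0.4999, -0.0573, 0.3601]
eef_rot: [0.714, 0.701, -0.001, 0.001]
ft_force: [-0.3, 0.2, 0.3]
opening: 0.585Traceback (most recent call last):
  File "<stdin>", line 2, in <module>
  File "h.py", line 19, in show
    s=state(); print(round(s["clock"],2),s["position"].round(4),s["ft_force"].round(2),s["opening"].round(3),s["qpos"].round(2), Ro.from_quat(s["eef_rot"]).as_matrix()[:,0].round(4),Ro.from_quat(s["eef_rot"]).as_matrix()[:,2].round(4))
                                                                                       ^^^^^^^^^^^^^^^^^^
AttributeError: 'float' object has no attribute 'round'
```

```bash
sed -i 's/s\["opening"\].round(3)/round(s["opening"],3)/' h.py; python3 - <<'E'
from h import *
show()
for p in((.537,-.34,.36),(.537,-.32,.205)):print(to(p))
E
```

```text
1.85 [ 0.4999 -0.0573  0.3601] [-0.29  0.23  0.26] 0.585 [-0.07  0.1   0.14  1.76 -0.01  1.29  0.05] [ 0.0184  0.9998 -0.0032] [-2.0e-04 -3.2e-03 -1.0e+00]
(array([-281.9,   42.3,    1. ]), array([-0.0001,  0.0032, -0.0104]))
(array([-261.4,   41.9,  155.9]), array([-0.0001,  0.0032, -0.0104]))
```

```bash
python3 -m creep '[[-45,8,0,0,0,-0.010,50],[-90,15,0,0,0,-0.010,50],[-135,22,0,0,0,-0.010,50],[-180,30,0,0,0,-0.010,50],[-225,36,0,0,0,-0.010,50],[-271,42,0,0,0,-0.010,50],[-271,42,40,0,0,-0.010,50],[-271,42,80,0,0,-0.010,50],[-271,42,120,0,0,-0.010,50],[-271,42,152,0,0,-0.010,50],[-271,42,152,0,0,-0.010,50],[-271,42,152,0,0,-0.010,50]]'; python3 - <<'E'
from h import *
show()
s=snapshot("side");save(s,"side1")
for p in((.537,-.28,.205),):print(to(p))
E
```

```text
clock: 3.05
position: [0.5399, -0.3208, 0.2084]
eef_rot: [0.706, 0.708, -0.0, -0.001]
ft_force: [1.0, -0.9, 1.2]
opening: 0.585
3.05 [ 0.5399 -0.3208  0.2084] [ 0.97 -0.92  1.18] 0.585 [ 0.28  0.46  0.29  1.65 -0.15  1.05  0.61] [-2.3e-03  1.0e+00  5.0e-04] [-1.e-03  5.e-04 -1.e+00]
(array([41.5, -3.8,  4.8]), array([0.0017, 0.0009, 0.0103]))
```

View pics/side1.png

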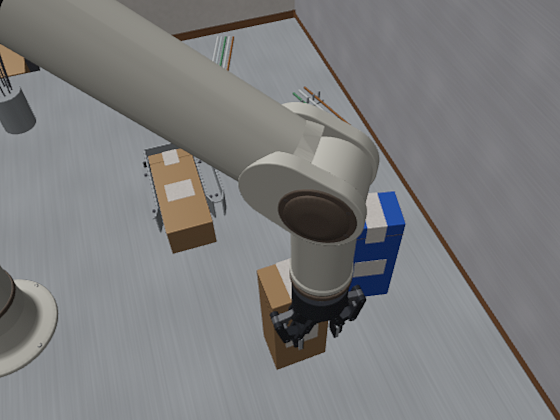

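```bash
python3 -m creep '[[15,-3,3,0,0,0.010,50],[30,-3,3,0,0,0.010,50],[36,-3,3,0,0,0.010,50],[41,-3,3,0,0,0.010,50],[46,-3,3,0,0,0.010,50],[51,-3,3,0,0,0.010,50],[56,-3,3,0,0,0.010,50],[61,-3,3,0,0,0.010,50],[66,-3,3,0,0,0.010,50],[66,-3,3,0,0,0.010,50]]'; python3 - <<'E'
from h import *
show()
s=snapshot("side");save(s,"side2")
s=snapshot("top");save(s,"top2")
E
```

```text
clock: 4.1
position: [0.5368, -0.2539, 0.205]
eef_rot: [0.71, 0.705, 0.0, -0.0]
ft_force: [0.5, -1.5, 0.1]
opening: 0.587
4.1 [ 0.5368 -0.2539  0.205 ] [ 0.45 -1.5   0.06] 0.587 [ 0.18  0.4   0.28  1.74 -0.13  1.01  0.5 ] [6.8e-03 1.0e+00 9.0e-04] [-4.e-04  1.e-03 -1.e+00]
```

View pics/side2.png

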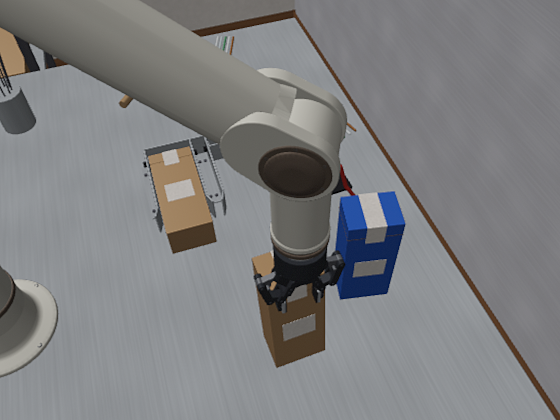

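View pics/top2.png

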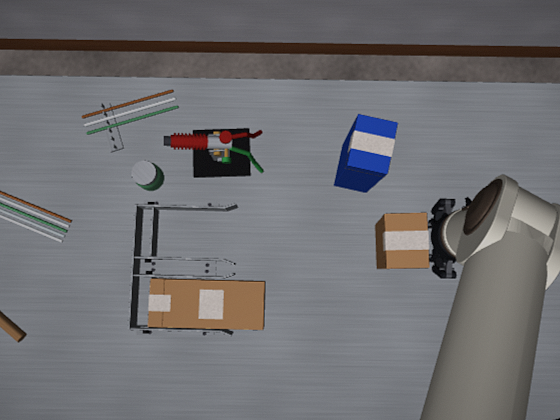

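```bash
python3 -m creep '[[5,0,0,0,0,0,50],[10,0,0,0,0,0,50],[15,0,0,0,0,0,50],[20,0,0,0,0,0,50],[25,0,0,0,0,0,50],[30,0,0,0,0,0,50],[35,0,0,0,0,0,50],[40,0,0,0,0,0,50],[45,0,0,0,0,0,50],[50,0,0,0,0,0,50],[53,0,0,0,0,0,50],[53,0,0,0,0,0,50],[53,0,0,0,0,0,50],[53,0,0,0,0,0,50],[53,0,0,0,0,0,50],[53,0,0,0,0,0,50]]'; python3 - <<'E'
from h import *
show()
s=snapshot("top");save(s,"top3")
E
```

```text
clock: 5.8
position: [0.5371, -0.2024, 0.2053]
eef_rot: [0.71, 0.704, -0.0, -0.0]
ft_force: [-0.1, -0.0, -0.2]
opening: 0.587
5.8 [ 0.5371 -0.2024  0.2053] [-0.13 -0.04 -0.19] 0.587 [ 0.1   0.37  0.26  1.79 -0.11  1.    0.4 ] [ 0.0083  1.     -0.    ] [-1.e-04 -0.e+00 -1.e+00]
```

View pics/top3.png

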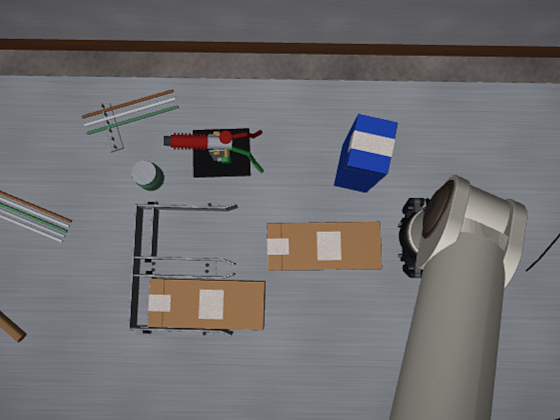

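```bash
cat >> h.py <<'E'
def carton(s,x0=180,x1=420,y0=215,y1=290,z=.076,excl=None):
    im=np.array(s["img"]); hsv=cv2.cvtColor(im,cv2.COLOR_RGB2HSV)
    m=cv2.inRange(hsv,(5,60,70),(25,255,255)); 
    n=np.zeros_like(m); n[y0:y1,x0:x1]=m[y0:y1,x0:x1]
    c,_=cv2.findContours(n,cv2.RETR_EXTERNAL,cv2.CHAIN_APPROX_NONE)
    h=cv2.convexHull(max(c,key=cv2.contourArea)) 
    P=np.array([ray(s,u,v,z)[:2] for u,v in h[:,0]+0.0])
    r=cv2.minAreaRect((P*1000).astype(np.float32))
    return r,cv2.boxPoints(r)
E
python3 - <<'E'
from h import *
s=snapshot("top")
print(carton(s,x0=200,y0=200,y1=276))
print(carton(s,x0=100,y0=277,y1=340))
im=s["img"][:,:,::-1]
cv2.imwrite("pics/t3.png",cv2.resize(im[195:295,255:395],None,fx=5.7,fy=5.7,interpolation=cv2.INTER_CUBIC))
E
```

```text
(((533.3403930664062, -66.0206527709961), (99.58301544189453, 239.48046875), 1.699320912361145), array([[ 480.01993 ,   52.190388],
       [ 487.1216  , -187.18475 ],
       [ 586.6609  , -184.23169 ],
       [ 579.5592  ,   55.143448]], dtype=float32))
(((408.9505615234375, 179.2352294921875), (240.55580139160156, 101.01055908203125), 89.27876281738281), array([[356.93527 ,  59.6026  ],
       [457.93784 ,  58.331116],
       [460.96585 , 298.86786 ],
       [359.9633  , 300.13934 ]], dtype=float32))
```

View pics/t3.png

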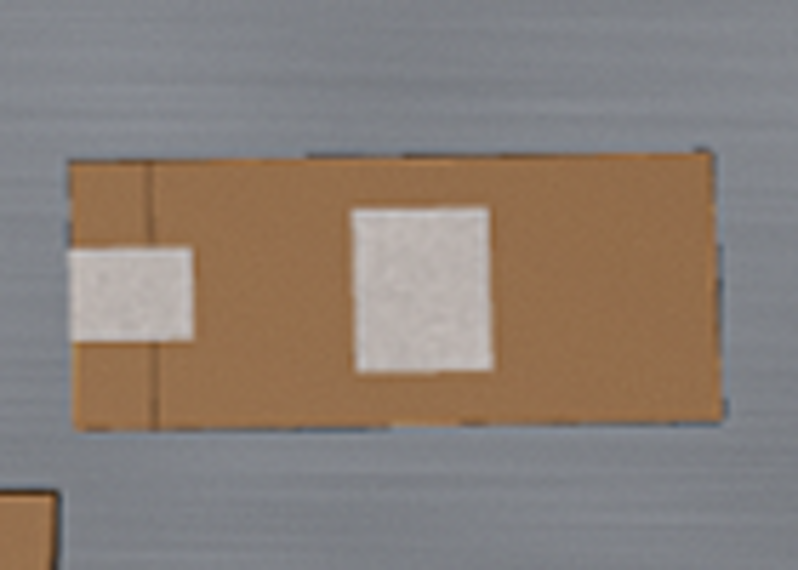

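```bash
cat >> h.py <<'E'
def to2(p,x):
    st=state(); R0=Ro.from_quat(st["eef_rot"])
    x=np.array([*x,0.])/np.linalg.norm(x); z=np.array([0,0,-1.]); y=np.cross(z,x)
    Rt=Ro.from_matrix(np.column_stack([x,y,z]))
    return (R0.inv().apply(np.array(p)-st["position"])*1000).round(1),(R0.inv()*Rt).as_rotvec().round(4)
E
python3 - <<'E'
from h import *
show()
print(to2((.44,-.066,.205),(-1,.01)))
E
```

```text
5.9 [ 0.5371 -0.2023  0.2052] [ 0.1  -0.18 -0.25] 0.588 [ 0.1   0.37  0.26  1.79 -0.11  1.    0.4 ] [0.0082 1.     0.    ] [-1.e-04  0.e+00 -1.e+00]
(array([135.5, -98.2,   0.3]), array([-1.000e-04, -1.000e-04, -1.569e+00]))
```

```bash
python3 -m creep '[[12,-9,0,0,0,-0.14,85],[24,-18,0,0,0,-0.28,85],[37,-27,0,0,0,-0.42,85],[50,-36,0,0,0,-0.56,85],[62,-45,0,0,0,-0.7,85],[75,-54,0,0,0,-0.84,85],[87,-63,0,0,0,-0.98,85],[100,-72,0,0,0,-1.12,85],[112,-81,0,0,0,-1.26,85],[124,-90,0,0,0,-1.4,85],[135,-98,0,0,0,-1.54,85],[135,-98,0,0,0,-1.569,85],[135,-98,0,0,0,-1.569,85],[135,-98,0,0,0,-1.569,85]]'; python3 - <<'E'
from h import *
show()
print(to2((.44,-.066,.02),(-1,.01)))
E
```

```text
clock: 7.3
position: [0.4408, -0.0672, 0.2055]
eef_rot: [0.007, 1.0, -0.0, 0.0]
ft_force: [-0.2, 0.7, -0.0]
opening: 0.999
7.3 [ 0.4408 -0.0672  0.2055] [-0.22  0.69 -0.  ] 0.999 [ 0.12  0.14 -0.04  2.08  0.01  0.93  1.64] [-9.999e-01  1.340e-02 -6.000e-04] [ 6.e-04 -3.e-04 -1.e+00]
(array([  0.9,   1.2, 185.5]), array([-0.0003,  0.0006, -0.0034]))
```

```bash
python3 -m creep '[[0,0,35,0,0,0,85],[0,0,70,0,0,0,85],[0,0,105,0,0,0,85],[0,0,140,0,0,0,85],[0,0,165,0,0,0,85],[0,0,183,0,0,0,85],[0,0,183,0,0,0,85],[0,0,183,0,0,0,85]]'; python3 - <<'E'
from h import *
show()
print(to2((.465,-.066,.022),(-1,.01)))
s=snapshot("top");save(s,"top4")
E
```

```text
clock: 8.1
position: [0.4404, -0.0669, 0.0222]
eef_rot: [0.006, 1.0, -0.0, -0.0]
ft_force: [0.3, -0.6, 0.9]
opening: 0.992
8.1 [ 0.4404 -0.0669  0.0222] [ 0.3  -0.61  0.91] 0.992 [ 0.12  0.47 -0.03  2.19  0.03  0.48  1.62] [-9.999e-01  1.140e-02  7.000e-04] [-7.e-04 -2.e-04 -1.e+00]
(array([-24.6,   1.1,   0.2]), array([-0.0002, -0.0007, -0.0014]))
```

View pics/top4.png

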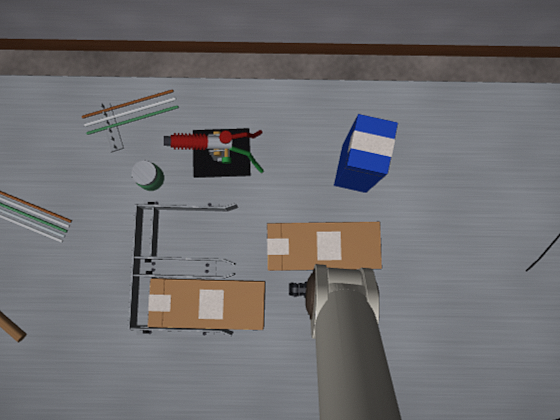

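```bash
python3 -m creep '[[-10,0,0,0,0,0,85],[-20,0,0,0,0,0,85],[-24,0,0,0,0,0,85],[-27,0,0,0,0,0,85],[-30,0,0,0,0,0,85],[-33,0,0,0,0,0,85],[-36,0,0,0,0,0,85],[-39,0,0,0,0,0,85],[-42,0,0,0,0,0,85],[-45,0,0,0,0,0,85],[-45,0,0,0,0,0,85]]'; python3 - <<'E'
from h import *
show()
s=snapshot("top");save(s,"top5")
im=s["img"][:,:,::-1]
cv2.imwrite("pics/t5.png",cv2.resize(im[185:285,255:395],None,fx=5.7,fy=5.7,interpolation=cv2.INTER_CUBIC))
E
```

```text
clock: 9.25
position: [0.4858, -0.067, 0.0223]
eef_rot: [0.005, 1.0, -0.0, 0.0]
ft_force: [-2.3, 0.3, -0.5]
opening: 0.997
9.25 [ 0.4858 -0.067   0.0223] [-2.33  0.35 -0.47] 0.997 [ 0.11  0.52 -0.03  2.09  0.03  0.54  1.62] [-9.999e-01  1.010e-02 -6.000e-04] [ 6.e-04 -1.e-04 -1.e+00]
```

View pics/t5.png

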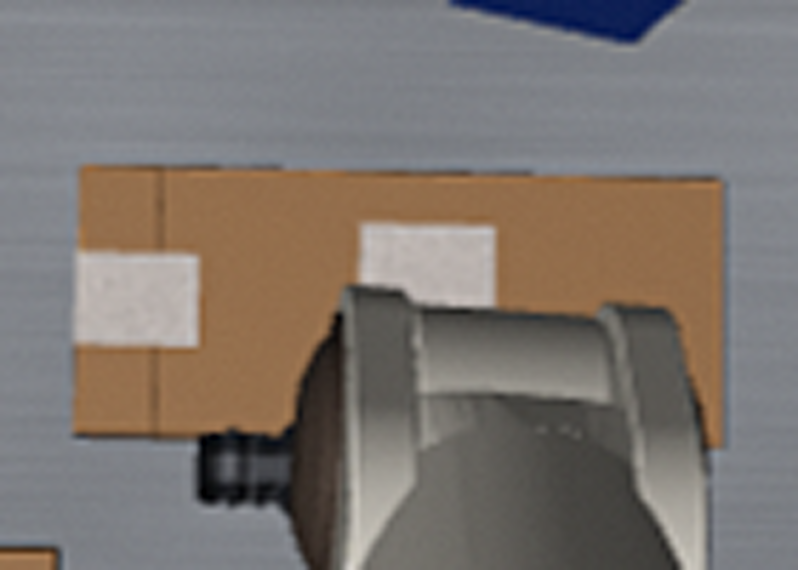

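```bash
python3 - <<'E'
from h import *
s=snapshot("top")
a=ray(s,269.0,214.1,.076);b=ray(s,381.7,216.6,.076);print(a,b,(a-b)[0]/(a-b)[1])
im=s["img"]
hsv=cv2.cvtColor(im,cv2.COLOR_RGB2HSV);m=cv2.inRange(hsv,(5,60,70),(25,255,255))
u=np.arange(275,376);v=np.array([np.argmax(m[200:240,c]>0)+200-0.5 for c in u])
p=np.array([ray(s,x,y,.076) for x,y in zip(u,v)]);k=np.polyfit(p[:,1],p[:,0],1);print(k,np.polyval(k,-.066)-.05)
# stored carton edges in same way
u=np.arange(155,262);v=np.array([np.argmax(m[270:300,c]>0)+270-0.5 for c in u])
p=np.array([ray(s,x,y,.076) for x,y in zip(u,v)]);k=np.polyfit(p[:,1],p[:,0],1);print("stored",k,np.polyval(k,.15)-.05+.15)
im=im[:,:,::-1]
cv2.imwrite("pics/t5b.png",cv2.resize(im[195:275,125:250],None,fx=6.4,fy=6.4,interpolation=cv2.INTER_CUBIC))
E
```

```text
[0.59836438 0.05080922 0.076     ] [ 0.59647286 -0.18872652  0.076     ] 0.007896608819604646
[0.0085014  0.59935981] 0.5487987213602834
stored [0.01303324 0.45693458] 0.5588895687813894
```

View pics/t5b.png

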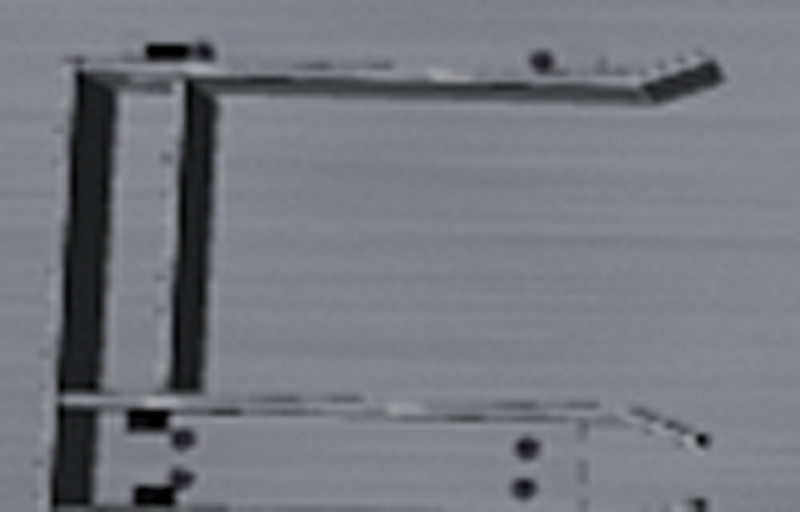

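```bash
python3 - <<'E'
from h import *
s=snapshot("top")
f=lambda x,y,z:ray(s,124.6+x/6.4,194.6+y/6.4,z)
L=[f(718,62,.06),f(703,440,.06)];print(L,np.mean(L,0))
for a,b in(((220,68),(220,402)),((600,76),(600,409))):
    L=[f(*a,.06),f(*b,.06)];print(L[0],L[1],np.mean(L,0),L[0][0]-L[1][0])
print(f(220,90,0),f(640,101,0))
E
```

```text
[array([0.62037296, 0.12094254, 0.06      ]), array([0.49343755, 0.1230226 , 0.06      ])] [0.55690525 0.12198257 0.06      ]
[0.61590792 0.28874614 0.06      ] [0.503761   0.28429904 0.06      ] [0.55983446 0.28652259 0.06      ] 0.11214691613567163
[0.61504196 0.16060602 0.06      ] [0.50323401 0.15759518 0.06      ] [0.55913799 0.1591006  0.06      ] 0.11180795946308553
[0.61528275 0.30174499 0.        ] [0.61350682 0.15284074 0.        ]
```

```bash
python3 -m creep '[[-2,0,0,0,0,0,85],[-4,0,0,0,0,0,85],[-6,0,0,0,0,0,85],[-7.5,0,0,0,0,0,85],[-7.5,0,0,0,0,0,85],[-3,0,0,0,0,0,85],[10,0,0,0,0,0,85],[30,0,0,0,0,0,85],[50,0,0,0,0,0,85],[50,0,-40,0,0,0,70],[50,0,-80,0,0,0,60],[50,0,-120,0,0,0,50],[50,0,-160,0,0,0,50],[50,0,-183,0,0,0,50],[50,0,-183,0,0,0,50]]'; python3 - <<'E'
from h import *
show()
s=snapshot("top");save(s,"top6")
print(carton(s,x0=200,y0=200,y1=272))
print(to2((.555,-.25,.2),(.01,1)))
E
```

```text
clock: 10.9
position: [0.4393, -0.0666, 0.2097]
eef_rot: [0.005, 1.0, -0.001, 0.006]
ft_force: [0.7, -0.7, 0.2]
opening: 0.587
10.9 [ 0.4393 -0.0666  0.2097] [ 0.74 -0.68  0.22] 0.587 [ 0.13  0.12 -0.04  2.09  0.01  0.92  1.65] [-0.9999  0.0096 -0.0112] [ 0.0112 -0.0011 -0.9999]
(((555.6731567382812, -67.55502319335938), (238.75900268554688, 100.52494812011719), 89.51624298095703), array([[ 504.40454 , -186.50589 ],
       [ 604.9259  , -187.35464 ],
       [ 606.9418  ,   51.395844],
       [ 506.4204  ,   52.2446  ]], dtype=float32))
(array([-119. , -182.4,    8.5]), array([0.0052, 0.0062, 1.5713]))
```

View pics/top6.png

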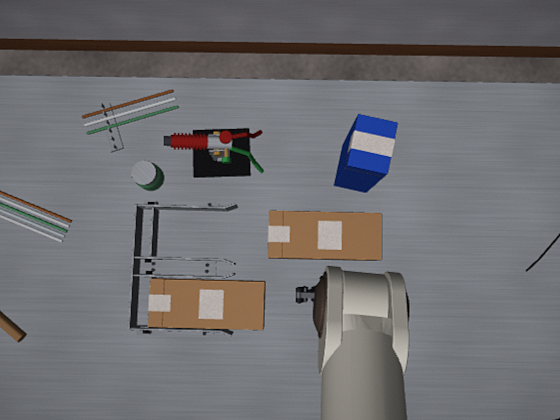

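```bash
python3 -m creep '[[-10,-15,0,0,0,0.14,60],[-20,-30,0,0,0,0.28,60],[-30,-45,0,0,0,0.42,60],[-40,-60,0,0,0,0.56,60],[-50,-75,0,0,0,0.7,60],[-60,-90,0,0,0,0.84,60],[-70,-105,0,0,0,0.98,60],[-80,-120,0,0,0,1.12,60],[-90,-135,0,0,0,1.26,60],[-105,-150,0,0,0,1.4,60],[-117,-165,0,0,0,1.54,60],[-117,-172,0,0,0,1.571,60],[-117,-172,0,0,0,1.571,60],[-117,-172,0,0,0,1.571,60]]'; python3 - <<'E'
from h import *
show()
print(to2((.5548,-.235,.025),(.01,1)))
E
```

```text
clock: 12.35
position: [0.5496, -0.2388, 0.2043]
eef_rot: [0.71, 0.704, -0.0, -0.001]
ft_force: [0.7, 1.2, -0.2]
opening: 0.704
12.35 [ 0.5496 -0.2388  0.2043] [ 0.74  1.24 -0.24] 0.704 [ 0.16  0.41  0.27  1.73 -0.13  1.02  0.46] [7.6e-03 1.0e+00 9.0e-04] [-1.7e-03  9.0e-04 -1.0e+00]
(array([  3.7,   5.5, 179.3]), array([-0.0017, -0.0009,  0.0024]))
```

```bash
python3 -m creep '[[0,2,40,0,0,0,60],[0,2,80,0,0,0,60],[0,2,120,0,0,0,60],[0,2,155,0,0,0,60],[0,2,175,0,0,0,60],[0,2,175,0,0,0,60],[0,2,175,0,0,0,60]]'; python3 - <<'E'
from h import *
show()
print(to2((.5548,-.2,.028),(.01,1)))
E
```

```text
clock: 13.05
position: [0.5524, -0.2389, 0.0306]
eef_rot: [0.71, 0.704, 0.0, -0.0]
ft_force: [-0.3, -1.1, 0.7]
opening: 0.705
13.05 [ 0.5524 -0.2389  0.0306] [-0.32 -1.08  0.7 ] 0.705 [ 0.2   0.65  0.22  1.82 -0.2   0.7   0.52] [8.6e-03 1.0e+00 5.0e-04] [-3.e-04  5.e-04 -1.e+00]
(array([38.9,  2. ,  2.6]), array([-0.0003, -0.0005,  0.0014]))
```

```bash
python3 -m creep '[[12,2,2,0,0,0.001,60],[24,2,2,0,0,0.001,60],[30,2,2,0,0,0.001,60],[34,2,2,0,0,0.001,60],[38,2,2,0,0,0.001,60],[42,2,2,0,0,0.001,60],[47,2,2,0,0,0.001,60],[52,2,2,0,0,0.001,60],[57,2,2,0,0,0.001,60],[62,2,2,0,0,0.001,60],[67,2,2,0,0,0.001,60],[72,2,2,0,0,0.001,60],[77,2,2,0,0,0.001,60],[82,2,2,0,0,0.001,60],[87,2,2,0,0,0.001,60],[91,2,2,0,0,0.001,60],[91,2,2,0,0,0.001,60]]'; python3 - <<'E'
from h import *
show()
s=snapshot("top");save(s,"top7")
im=s["img"]
hsv=cv2.cvtColor(im,cv2.COLOR_RGB2HSV);m=cv2.inRange(hsv,(5,60,70),(25,255,255))
for (a,b,ya,o) in((245,345,195,-.5),):
  u=np.arange(a,b);v=np.array([np.argmax(m[ya:ya+40,c]>0)+ya-0.5 for c in u])
  p=np.array([ray(s,x,y,.076) for x,y in zip(u,v)]);k=np.polyfit(p[:,1],p[:,0],1);print(k,np.polyval(k,[.1,0,-.1])-.05)
im=im[:,:,::-1]
cv2.imwrite("pics/t7.png",cv2.resize(im[195:275,225:365],None,fx=5.7,fy=5.7,interpolation=cv2.INTER_CUBIC))
E
```

```text
clock: 14.75
position: [0.5558, -0.1501, 0.0288]
eef_rot: [0.711, 0.703, -0.0, 0.001]
ft_force: [-0.4, -4.3, 3.7]
opening: 0.704
14.75 [ 0.5558 -0.1501  0.0288] [-0.39 -4.26  3.65] 0.704 [ 0.05  0.62  0.22  1.89 -0.2   0.66  0.38] [ 0.0124  0.9999 -0.0017] [ 0.0011 -0.0017 -1.    ]
[0.01054906 0.60692238] [0.55797729 0.55692238 0.55586748]
```

View pics/t7.png

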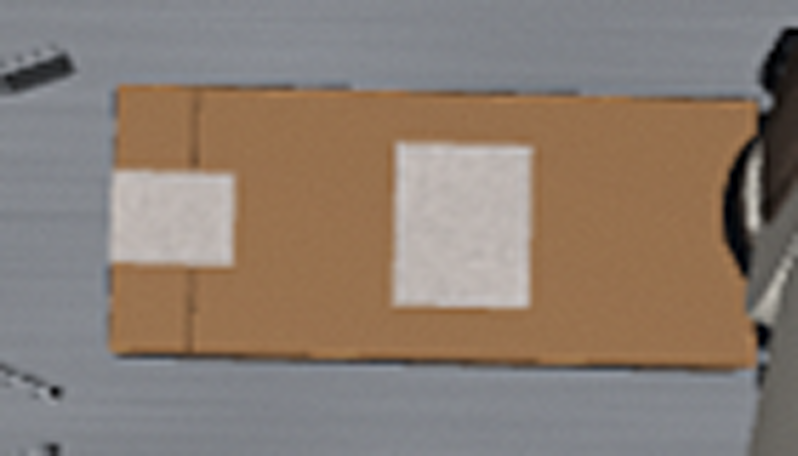

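```bash
python3 -m creep '[[4,0,0,0,0,0,60],[8,0,0,0,0,0,60],[12,0,0,0,0,0,60],[16,0,0,0,0,0,60],[20,0,0,0,0,0,60],[24,0,0,0,0,0,60],[28,0,0,0,0,0,60],[32,0,0,0,0,0,60],[36,0,0,0,0,0,60],[40,0,0,0,0,0,60],[44,0,0,0,0,0,60],[48,0,0,0,0,0,60]]'; python3 - <<'E'
from h import *
show()
E
```

```text
clock: 16.0
position: [0.5563, -0.1028, 0.0288]
eef_rot: [0.712, 0.702, -0.0, 0.001]
ft_force: [1.3, -6.9, 3.7]
opening: 0.705
16.0 [ 0.5563 -0.1028  0.0288] [ 1.3  -6.92  3.7 ] 0.705 [-0.04  0.6   0.22  1.91 -0.2   0.64  0.29] [ 0.0131  0.9999 -0.0021] [ 0.0012 -0.0021 -1.    ]
```

```bash
cat > chk.py <<'E'
from h import *
import sys
show()
s=snapshot("top");im=s["img"]
hsv=cv2.cvtColor(im,cv2.COLOR_RGB2HSV);m=cv2.inRange(hsv,(5,60,70),(25,255,255))
n=m.copy();n[:200]=0;n[272:]=0;n[:,:140]=0
cols=np.where((n[215:255]>0).sum(0)>25)[0];a,b=cols.min()+6,cols.max()-12
v0=np.array([np.argmax(n[:,c]>0)-.5 for c in range(a,b)])
v1=np.array([271-np.argmax(n[271::-1,c]>0)+.5 for c in range(a,b)])
for v in(v0,v1):
  p=np.array([ray(s,x,y,.076) for x,y in zip(range(a,b),v)]);k=np.polyfit(p[:,1],p[:,0],1);print(k.round(4),np.polyval(k,[.25,.15,.05]).round(4))
print("front",ray(s,a-6.5,238,.076).round(4))
cv2.imwrite("pics/%s.png"%sys.argv[1],cv2.resize(im[195:275,125:265,::-1],None,fx=5.7,fy=5.7,interpolation=cv2.INTER_CUBIC))
E
python3 chk.py t8
```

```text
16.0 [ 0.5563 -0.1028  0.0288] [ 1.3  -6.92  3.7 ] 0.705 [-0.04  0.6   0.22  1.91 -0.2   0.64  0.29] [ 0.0131  0.9999 -0.0021] [ 0.0012 -0.0021 -1.    ]
[0.0081 0.6072] [0.6092 0.6084 0.6076]
[0.0141 0.5064] [0.5099 0.5085 0.5071]
front [0.5468 0.106  0.076 ]
```

View pics/t8.png

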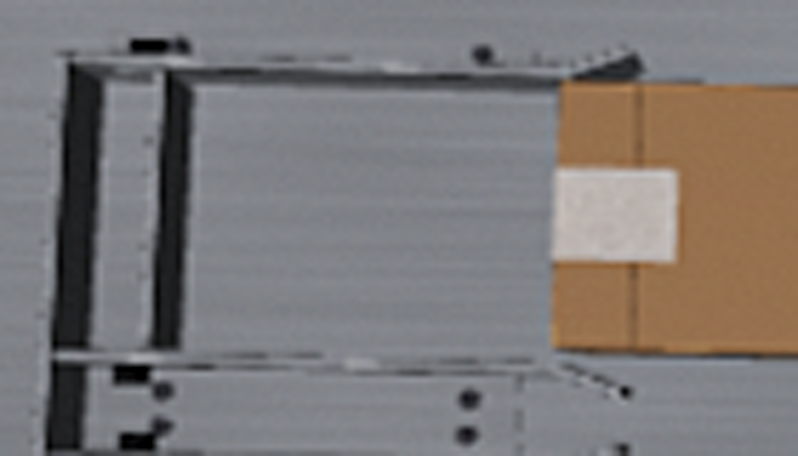

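```bash
python3 -m creep '[[4,0,0,0,0,0,60],[8,0,0,0,0,0,60],[12,0,0,0,0,0,60],[16,0,0,0,0,0,60],[20,0,0,0,0,0,60],[24,0,0,0,0,0,60]]';python3 -m creep '[[4,0,0,0,0,0,60],[8,0,0,0,0,0,60],[12,0,0,0,0,0,60],[16,0,0,0,0,0,60],[20,0,0,0,0,0,60],[24,0,0,0,0,0,60]]';python3 chk.py t9
```

```text
clock: 16.65
position: [0.5566, -0.0788, 0.0288]
eef_rot: [0.712, 0.702, -0.0, 0.001]
ft_force: [-0.0, -6.5, 2.7]
opening: 0.697
clock: 17.25
position: [0.5569, -0.0549, 0.0288]
eef_rot: [0.712, 0.702, -0.0, 0.001]
ft_force: [1.1, -6.3, 4.6]
opening: 0.702
17.25 [ 0.5569 -0.0549  0.0288] [ 1.08 -6.35  4.63] 0.702 [-0.12  0.6   0.22  1.93 -0.21  0.64  0.21] [ 0.0133  0.9999 -0.0021] [ 0.001  -0.0021 -1.    ]
[0.0137 0.6069] [0.6103 0.6089 0.6076]
[0.0111 0.5064] [0.5092 0.5081 0.507 ]
front [0.5461 0.1525 0.076 ]
```

View pics/t9.png

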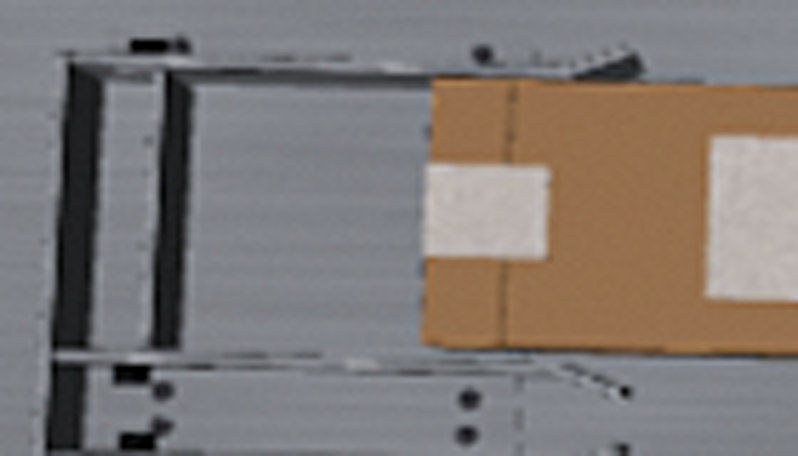

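```bash
python3 -m creep '[[4,0,0,0,0,0,60],[8,0,0,0,0,0,60],[12,0,0,0,0,0,60],[16,0,0,0,0,0,60],[20,0,0,0,0,0,60],[24,0,0,0,0,0,60],[28,0,0,0,0,0,60],[32,0,0,0,0,0,60]]';python3 -m creep '[[4,0,0,0,0,0,60],[8,0,0,0,0,0,60],[12,0,0,0,0,0,60],[16,0,0,0,0,0,60],[20,0,0,0,0,0,60],[24,0,0,0,0,0,60],[28,0,0,0,0,0,60],[32,0,0,0,0,0,60],[36,0,0,0,0,0,60]]';python3 chk.py t10
```

```text
clock: 18.1
position: [0.5572, -0.023, 0.0287]
eef_rot: [0.712, 0.702, -0.0, 0.001]
ft_force: [-0.5, -7.3, 4.6]
opening: 0.703
clock: 19.0
position: [0.5576, 0.0128, 0.0288]
eef_rot: [0.712, 0.702, -0.0, 0.001]
ft_force: [-0.1, -7.9, 4.8]
opening: 0.706
19.0 [0.5576 0.0128 0.0288] [-0.06 -7.88  4.82] 0.706 [-0.25  0.6   0.22  1.93 -0.21  0.63  0.09] [ 0.0135  0.9999 -0.0022] [ 8.0e-04 -2.2e-03 -1.0e+00]
[0.0187 0.6064] [0.6111 0.6092 0.6073]
[0.0162 0.5058] [0.5098 0.5082 0.5066]
front [0.5451 0.2201 0.076 ]
```

View pics/t10.png

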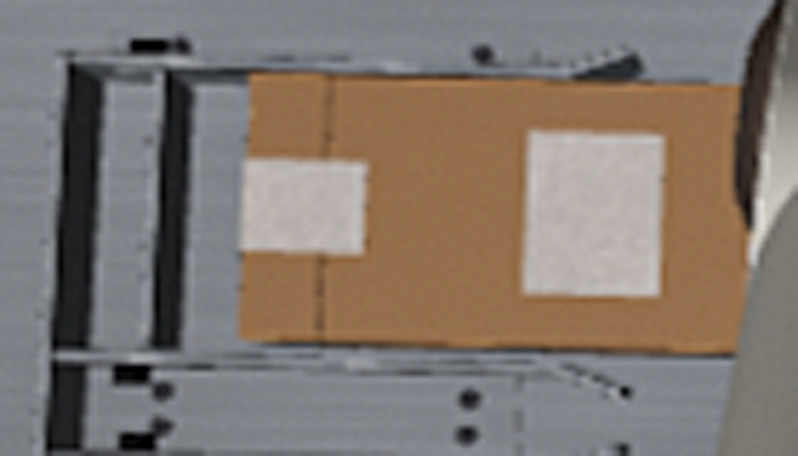

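```bash
python3 -m creep '[[2,0,0,0,0,-0.002,60],[4,0,0,0,0,-0.002,60],[6,0,0,0,0,-0.002,60],[8,0,0,0,0,-0.002,60],[10,0,0,0,0,-0.002,60]]';python3 -m creep '[[1.5,0,0,0,0,0,60],[3,0,0,0,0,0,60],[4.5,0,0,0,0,0,60],[6,0,0,0,0,0,60],[7.5,0,0,0,0,0,60]]'
```

```text
clock: 19.55
position: [0.5577, 0.0227, 0.0287]
eef_rot: [0.711, 0.703, -0.001, 0.001]
ft_force: [0.3, -7.0, 5.4]
opening: 0.705
clock: 20.05
position: [0.5578, 0.0302, 0.0288]
eef_rot: [0.711, 0.703, -0.001, 0.001]
ft_force: [0.2, -7.8, 4.3]
opening: 0.701
```

```bash
python3 -m creep '[[1,0,0,0,0,0,60],[2,0,0,0,0,0,60],[3,0,0,0,0,0,60]]';python3 -m creep '[[1,0,0,0,0,0,60],[2,0,0,0,0,0,60],[3,0,0,0,0,0,60]]'; python3 chk.py t11
```

```text
clock: 20.35
position: [0.5579, 0.0331, 0.0288]
eef_rot: [0.711, 0.703, -0.001, 0.001]
ft_force: [0.3, -7.9, 4.7]
opening: 0.703
clock: 20.65
position: [0.5579, 0.0361, 0.0287]
eef_rot: [0.711, 0.703, -0.001, 0.001]
ft_force: [0.3, -8.0, 4.8]
opening: 0.702
20.65 [0.5579 0.0361 0.0287] [ 0.3  -8.    4.81] 0.702 [-0.29  0.6   0.22  1.93 -0.21  0.64  0.05] [ 0.0116  0.9999 -0.0023] [ 6.0e-04 -2.3e-03 -1.0e+00]
[0.0195 0.6058] [0.6107 0.6088 0.6068]
[0.0102 0.5064] [0.509  0.5079 0.5069]
front [0.5448 0.2433 0.076 ]
```

View pics/t11.png

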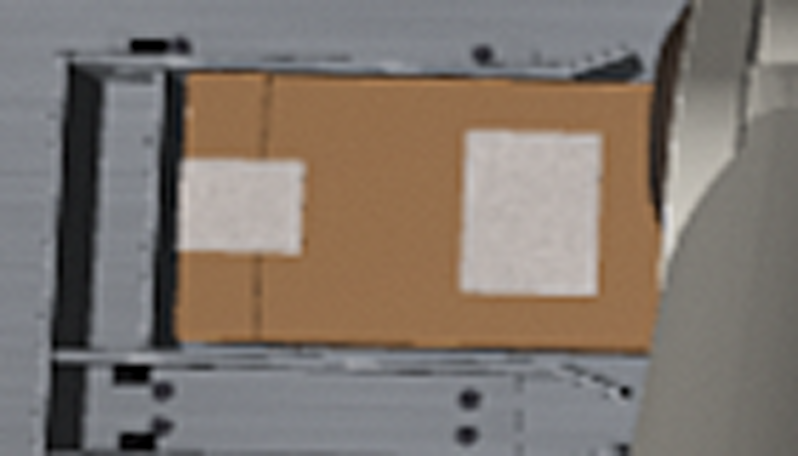

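```bash
python3 -m creep '[[0.8,0,0,0,0,0,60],[1.5,0,0,0,0,0,60]]'|grep -E "force|pos";python3 -m creep '[[0.8,0,0,0,0,0,60],[1.5,0,0,0,0,0,60]]'|grep -E "force|pos"
```

```text
position: [0.5579, 0.0376, 0.0288]
ft_force: [0.7, -6.6, 5.5]
position: [0.5579, 0.0391, 0.0287]
ft_force: [0.8, -7.5, 5.1]
```

```bash
python3 -m creep '[[0.8,0,0,0,0,0,60],[1.5,0,0,0,0,0,60]]'|grep -E "force|pos"
```

```text
position: [0.5579, 0.0406, 0.0287]
ft_force: [0.1, -7.7, 4.8]
```

```bash
python3 -m creep '[[0.5,0,0,0,0,0,60],[1,0,0,0,0,0,60]]'|grep -E "force|pos"
```

```text
position: [0.5578, 0.0416, 0.0287]
ft_force: [0.6, -8.3, 5.4]
```

```bash
python3 -m creep '[[0.5,0,0,0,0,0,60],[1,0,0,0,0,0,60]]'|grep -E "force|pos"
```

```text
position: [0.5579, 0.0426, 0.0287]
ft_force: [-0.1, -7.0, 4.9]
```

```bash
python3 -m creep '[[0.5,0,0,0,0,0,60],[1,0,0,0,0,0,60]]'|grep -E "force|pos"
```

```text
position: [0.5579, 0.0435, 0.0288]
ft_force: [-0.5, -7.8, 4.6]
```

```bash
python3 -m creep '[[0.5,0,0,0,0,0,60],[1,0,0,0,0,0,60]]'|grep -E "force|pos"; python3 chk.py t12
```

```text
position: [0.5579, 0.0446, 0.0288]
ft_force: [-0.5, -7.3, 5.4]
22.1 [0.5579 0.0446 0.0288] [-0.53 -7.26  5.41] 0.705 [-0.3   0.6   0.22  1.93 -0.21  0.64  0.04] [ 0.0116  0.9999 -0.0023] [ 6.0e-04 -2.3e-03 -1.0e+00]
[0.0184 0.606 ] [0.6105 0.6087 0.6069]
[0.0014 0.5081] [0.5084 0.5083 0.5082]
front [0.5447 0.2518 0.076 ]
```

View pics/t12.png

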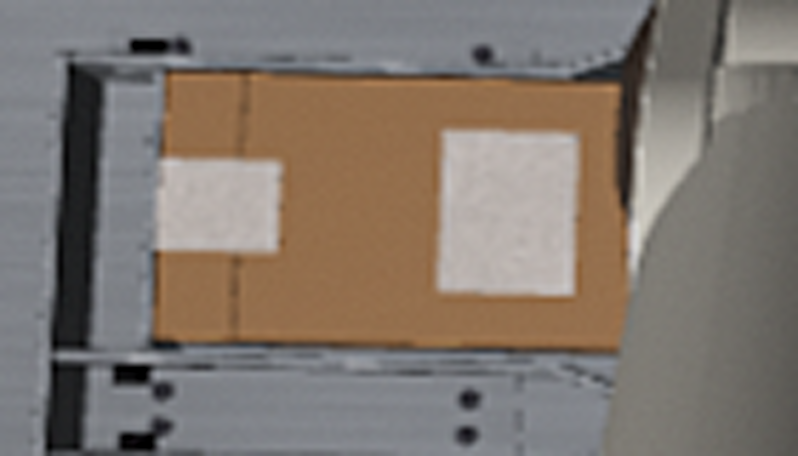

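```bash
python3 -m creep '[[0.5,0,0,0,0,0,60],[1,0,0,0,0,0,60]]'|grep -E "force|pos"; python3 - <<'E'
from h import *
s=snapshot("top");print(ray(s,152.2,232,.076),ray(s,158.3,232,0),ray(s,154.3,232,.054))
E
```

```text
position: [0.5579, 0.0455, 0.0287]
ft_force: [-0.6, -8.0, 5.1]
[0.55672657 0.29725753 0.076     ] [0.56225373 0.30116542 0.        ] [0.55833431 0.29784583 0.054     ]
```

```bash
python3 -m creep '[[0.5,0,0,0,0,0,60],[1,0,0,0,0,0,60]]'|grep -E "force|pos"
```

```text
position: [0.558, 0.0465, 0.0287]
ft_force: [0.1, -8.1, 4.4]
```

```bash
python3 -m creep '[[0.5,0,0,0,0,0,60],[1,0,0,0,0,0,60]]'|grep -E "force|pos"
```

```text
position: [0.558, 0.0475, 0.0287]
ft_force: [-0.6, -7.9, 5.0]
```

```bash
python3 -m creep '[[0.4,0,0,0,0,0,60],[0.8,0,0,0,0,0,60]]'|grep -E "force|pos"
```

```text
position: [0.5579, 0.0483, 0.0287]
ft_force: [0.0, -8.0, 5.3]
```

```bash
python3 -m creep '[[0.4,0,0,0,0,0,60],[0.8,0,0,0,0,0,60]]'|grep -E "force|pos"
```

```text
position: [0.558, 0.0491, 0.0288]
ft_force: [-0.6, -8.3, 5.4]
```

```bash
python3 -m creep '[[0.4,0,0,0,0,0,60],[0.8,0,0,0,0,0,60]]'|grep -E "force|pos"
```

```text
position: [0.558, 0.0494, 0.0287]
ft_force: [0.0, -9.6, 5.8]
```

Contact felt: the TCP lags and the force is rising.

```bash
python3 -m creep '[[0.3,0,0,0,0,0,60],[0.5,0,0,0,0,0,60]]'|grep -E "force|pos"
```

```text
position: [0.5579, 0.0493, 0.0287]
ft_force: [0.1, -9.9, 6.2]
```

```bash
python3 -m creep '[[0.3,0,0,0,0,0,60],[0.5,0,0,0,0,0,60]]'|grep -E "force|pos"
```

```text
position: [0.558, 0.0493, 0.0287]
ft_force: [0.0, -12.1, 5.4]
```

```bash
python3 -m creep '[[0.3,0,0,0,0,0,60],[0.5,0,0,0,0,0,60],[0.5,0,0,0,0,0,60]]'|grep -E "force|pos"
```

```text
position: [0.558, 0.0493, 0.0288]
ft_force: [0.2, -11.2, 6.0]
```

```bash
python3 -m creep '[[0.3,0,0,0,0,0,60],[0.5,0,0,0,0,0,60],[0.5,0,0,0,0,0,60]]'|grep -E "force|pos"
```

```text
position: [0.558, 0.0493, 0.0288]
ft_force: [-0.8, -13.5, 5.9]
```

```bash
python3 -m creep '[[0.3,0,0,0,0,0,60],[0.5,0,0,0,0,0,60],[0.5,0,0,0,0,0,60]]'|grep -E "force|pos"
```

```text
position: [0.5579, 0.0493, 0.0288]
ft_force: [0.2, -14.7, 7.0]
```

```bash
python3 -m creep '[[0.3,0,0,0,0,0,60],[0.5,0,0,0,0,0,60],[0.5,0,0,0,0,0,60]]'|grep -E "force|pos"
```

```text
position: [0.5579, 0.0493, 0.0287]
ft_force: [-0.6, -15.6, 6.2]
```

```bash
python3 -m creep '[[0.2,0,0,0,0,0,60],[0.2,0,0,0,0,0,60],[0.2,0,0,0,0,0,60],[0.2,0,0,0,0,0,60],[0.2,0,0,0,0,0,60],[0.2,0,0,0,0,0,60],[0.2,0,0,0,0,0,60]]'|grep -E "force|pos|clock";python3 -m creep '[[0,0,0,0,0,0,60],[0,0,0,0,0,0,60],[0,0,0,0,0,0,60],[0,0,0,0,0,0,60],[0,0,0,0,0,0,60],[0,0,0,0,0,0,60]]'|grep -E "force|pos|clock"; python3 chk.py t13
```

```text
clock: 25.7
position: [0.5579, 0.0493, 0.0287]
ft_force: [-0.5, -16.4, 6.6]
clock: 26.3
position: [0.5579, 0.0493, 0.0288]
ft_force: [0.0, -15.1, 6.0]
26.3 [0.5579 0.0493 0.0288] [ 1.000e-02 -1.509e+01  5.970e+00] 0.7 [-0.32  0.6   0.23  1.93 -0.2   0.64  0.02] [ 0.0134  0.9999 -0.006 ] [ 3.e-04 -6.e-03 -1.e+00]
[0.0153 0.6065] [0.6104 0.6088 0.6073]
[-0.0104  0.5106] [0.508 0.509 0.51 ]
front [0.5446 0.256  0.076 ]
```

View pics/t13.png

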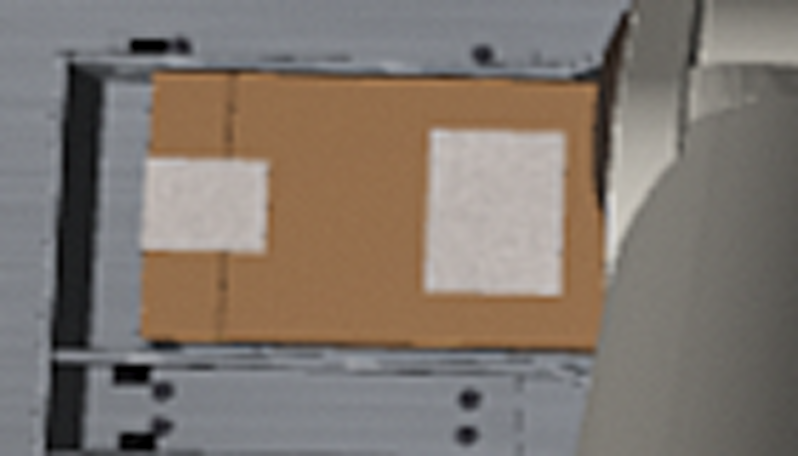

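```bash
python3 -m creep '[[-2,0,0,0,0,0,60],[-5,0,0,0,0,0,60],[-10,0,0,0,0,0,60],[-25,0,0,0,0,0,60],[-45,0,0,0,0,0,60],[-75,0,0,0,0,0,60],[-110,0,-10,0,0,0,60],[-150,0,-40,0,0,0,60],[-190,0,-70,0,0,0,60],[-230,0,-100,0,0,0,60],[-230,0,-140,0,0,0,60],[-230,0,-160,0,0,0,60],[-230,0,-160,0,0,0,60],[-230,0,-160,0,0,0,60]]'; python3 - <<'E'
from h import *
s=snapshot("top");save(s,"top14")
print(carton(s,x0=140,y0=200,y1=271))
s2=snapshot("side");save(s2,"side14")
show()
E
```

```text
clock: 27.75
position: [0.555, -0.1739, 0.1879]
eef_rot: [0.71, 0.704, 0.0, -0.0]
ft_force: [-0.2, -0.0, -0.6]
opening: 0.699
(((559.0162353515625, 182.13153076171875), (240.5264129638672, 101.49174499511719), 89.42120361328125), array([[507.05807 ,  62.387077],
       [608.5447  ,  61.36184 ],
       [610.97437 , 301.87598 ],
       [509.4878  , 302.9012  ]], dtype=float32))
27.85 [ 0.5543 -0.1734  0.1866] [ 0.48 -0.32 -1.02] 0.702 [ 0.03  0.4   0.29  1.79 -0.14  0.97  0.37] [8.4e-03 1.0e+00 9.0e-04] [-3.e-03  9.e-04 -1.e+00]
```

View pics/top14.png

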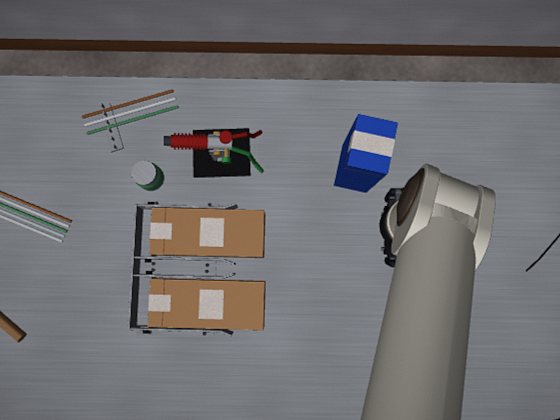

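View pics/side14.png

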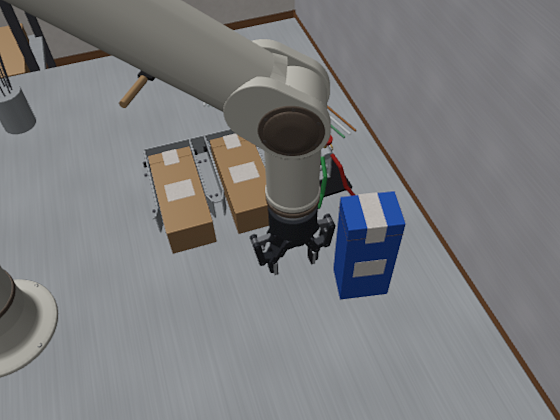

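```bash
python3 -c "
from cell import sign_off
print(sign_off())"
```

```text
the job is handed in; nothing more can be done
None
```

The carton is lying flat in the empty lane, pressed home against the stop plate, and I handed the job in at about 28 s. `sign_off` gave no verdict.

- **What I did:**
  - I tipped the carton towards the rack with the two spread fingers at about 0.2 m height.
  - I squared it up and shifted it about 22 mm sideways.
  - I slid it down the lane from its end, where it ran at 6 to 8 N.
  - The motion stalled against the plate at TCP y = 0.049 m. I pressed at about 15 to 16 N along the lane for over a second, then backed off and lifted clear.
- **Last checks:**
  - From the top camera, the carton's centre is at (0.559, 0.182) m. That puts its middle about 34 mm inside the mouth, within roughly 1 mm of the lane's centre line.
  - Its heading is about 0.010 rad against an estimated 0.010 to 0.013 rad for the rack.
  - In the final pictures the stored carton, burner, jar and blue box look unmoved, and the hand touches nothing.
- **Not measured directly:** the force on the plate can only be inferred. The push minus the sliding force leaves about 7 to 8 N. The highest hand force I read was about 18 N, against the 22 N limit.
- **Disagreement:** one edge fit during the final press gave a slope of -0.010. The arm was covering part of that edge, and the clear view after I backed off did not confirm it.

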